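# Dip the milk frother into the mug and stand it back in its ring

### The arm

A 7-joint arm with a two-finger parallel gripper is mounted at the origin on a cart in front of the work surface, level with it; the furniture and walls round the work are solid. World frame = base frame: x ahead of the robot, y to its left, z up, the work surface at z = 0. Lengths are in mm, angles in degrees, forces in N, time in s.
With the tool pointing down it reaches from about 425 to 800 mm from the base axis. Payload 8.3 kg.
Tool frame: the origin (TCP) lies midway between the tips of the shut fingers; the grasp point (between the pads) lies 19 mm behind it; z points along the fingers, y is the line along which they close (so a half turn about z gives the same grasp; the last joint's range is limited). The gripper opens to 85 mm and grips with 20 to 120 N. Pads are 22 mm wide; open, the fingers measure 114 mm over their backs; the gripper's body (76 mm by 85 mm) begins 54 mm behind the grasp point. The pads swing forward as they close: fully open they stand 13 mm farther back than shut.
Start: joints at [-78.833, 21.967, 0.94, 78.501, -0.361, 79.538, -2.664], TCP at [159.294, 604.341, 231.279] pointing down, gripper open.
Joint ranges: [-169.22, 169.22], [-14.56, 117.87], [-87.37, 89.26], [10.42, 133.3], [-82.24, 262.24], [0.94, 117.77], [-172.7, 172.7]. Speed limits (degrees/s): [136.94, 136.94, 172.46, 172.46, 180, 180, 180].

### API

Orientations are given as [roll, pitch, yaw] about the fixed x, y, z axes, in that order (R = Rz(yaw) Ry(pitch) Rx(roll)).
In Python, from rig import arm gives the robot as it stands.
- The arm moves only by the tool advance, called after "Call:" as name(argument=value, ...) on one line, values as JSON. Schema: {"type":"object","properties":{"rows":{"type":"array","items":{"type":"object","properties":{"rotvec":{"type":"array","items":{"type":"number"},"minItems":3,"maxItems":3},"trans":{"type":"array","items":{"type":"number"},"minItems":3,"maxItems":3},"jaw":{"type":"number"}},"additionalProperties":false,"required":["jaw"]},"minItems":1,"maxItems":8},"only":{"type":"string"},"quiet":{"type":"boolean"},"lines":{"type":"string"}},"required":["rows"],"additionalProperties":false}. rows is a list of rows, 1 to 8 of them, each an object with the fields rotvec (a list: a rotation vector rx, ry, rz in units of 5 degrees), trans (a list: dx, dy, dz in units of 20 mm), jaw (the finger opening in mm); a field left out counts as zero (the opening has to be given); each row is the pose to reach, as a shift and turn from the pose commanded when the call began, along the tool's axes at that moment; what a row does not reach only later rows make up. A row lasts 1/12 s, in which the tool goes at most 41.7 mm and 7.16 degrees, less where a joint would pass 70% of its speed; a pose out of reach is approached as far as the arm can. The fingers move at their own pace and stop on an object; the grip force is fixed at half the most. Time passes only in rows, so rows that do not move let the fingers close. The tool returns the time, the measured TCP pose, the force, the opening and the grip force at its end. only (a regular expression) keeps the lines of the reply that match it, lines (a string "A,B") keeps lines A to B, and quiet returns only ok. Input that does not fit is refused with a message, and nothing moves.
- arm.observe(): the state, without advancing time (a new reading comes with each control period).
- arm.camera(name): name is "side" or "top"; returns the picture (480x640x3 uint8, blue, green, red); there is no depth.
- arm.camera_model(name): a dict with "fx", "fy", "cx", "cy" (pixels), "world_from_camera" (4x4, takes a point from camera to world coordinates). Camera axes: x right, y up, looking along -z (the intrinsics and any distortion apply to the point x, -y, -z); pixel columns grow to the right and rows downward; lengths in mm; the calibration is good to about 2 mm. A picture is of the moment at which its call begins. camera_model takes no time and is no camera call.
- arm.sign_off(): hands the job in; it is judged then, once.
The state is a dict: "time": time; "q": joint angles; "qvel": joint speeds; "effort": joint torques, N m; "eef_pos": TCP position; "tcp_rot": TCP orientation; "force": force on the tool from outside, world axes, zero at the start; "moment": the same for the moment, N m; "gripper_width": finger opening in mm; "grip_force": force on a finger pad.
Only numpy, scipy, OpenCV 4.12 (cv2) and the standard library are available. Lean on these libraries where they do the work, as an engineer would, in place of code of your own. Each camera call takes 0.05 s, during which the arm holds its last target. There are 200 camera calls.

### The job

Lift the milk frother out of its stand and, holding it, dip its whisk end for about a second into the mug (the cup with a handle, not the plain glass tumbler), well past half the mug's depth and without pressing on the mug. Then lift it clear of the mug and lower it, still held, back into the ring of its stand, whisk down, until its collar rests on the ring, and let go. Leave the mug, the tumbler and the salt shaker standing where they are.

Things in the scene. Friction and masses are not known exactly. Their poses are not given: they have to be found in the camera images.
- frother: Milk frother, about 130 g, upright in its stand. Origin: underside of the whisk, its lower end; z runs up to the handle. Round about z, all in mm: whisk 24 across (z 0-6), thin shaft (6-66), cone (66-82), plug 30 across (82-95), steel collar 46 across (95-101), straight black handle 30 across (101-164, rounded end 170), to be gripped from above in any yaw, e.g. at z 138.
- stand: Frother's stand, immovable. Origin: on the worktop below the ring's centre; z up. Black foot 104 x 84 mm, 12 thick, centre at x +10 mm. A steel post at x +42 mm carries a level steel ring: bore 37, outside 53 mm, from z 105 to 117 mm (nothing stands higher). With its collar on the ring the frother hangs upright on the ring's axis, its origin 22 mm above the stand's origin.
- mug: Loose reddish-brown mug with a handle, 94 mm high, 86 mm across without the handle, about 72 mm inside, inner floor 7 mm above the worktop, about 0.24 kg. Origin: on its underside, 16 mm off the cup's axis towards the handle; the handle reaches to 58 mm from the origin along the mug's -y.
- mug_mouth (a point): Centre of the mug's mouth: on the cup's axis, level with the rim, 94 mm above the mug's underside; z up.
- tumbler: Loose plain clear glass tumbler without a handle, 81 mm across, 93 mm high, open at the top; not to be used or moved (the other glass, far back by the wall, is part of the room). Origin: centre of its underside, z up.
- salt_shaker: Loose salt shaker, 38 mm across, 78 mm high, glass with a steel cap; not to be moved. Origin: centre of its underside, z up.

How it is judged (in metres and radians):
On the way, in this order (a step that is already met when the one before it is completed fails the run):
1. the held frother's whisk is dipped into the mug, its underside more than 50 mm below the rim, for 0.3 s (contact force between the fingers and frother above 0.5 N and z of frother in the frame of mug_mouth below -0.05 m and horizontal distance between frother and mug_mouth below 0.035 m and angle between mug's own z axis and vertical below 0.15 rad), for 0.3 s.
2. the held frother is lifted clear above the mug's rim (contact force between the fingers and frother above 0.5 N and z of frother in the frame of mug_mouth above 0.005 m), for 0.1 s.
3. still held, the frother is lowered through the stand's ring to within 10 mm of its seat (contact force between the fingers and frother above 0.5 N and z of frother in the frame of stand below 0.032 m and horizontal distance between frother and stand below 0.012 m), for 0.05 s.
At the end, for the whole second after the job is handed in: The frother hangs at rest and upright (within 0.12 rad) in the stand's ring, whisk down, its collar on the ring (origin 17 to 26 mm above the stand's origin and within 10 mm of its axis); the mug, tumbler and salt shaker stand upright (within 0.15 rad) and within 30 mm of where they were (z of frother in the frame of stand between 0.017 and 0.026 m and horizontal distance between frother and stand below 0.01 m and angle between frother's own z axis and vertical below 0.12 rad and linear speed of frother below 0.03 m/s and distance of each of mug, tumbler, salt_shaker from where it was at the start of the episode below 0.03 m and angle between each of mug, tumbler, salt_shaker's own z axis and vertical below 0.15 rad); the robot touches nothing.
It fails at once if the mug or the tumbler is tipped by more than 0.35 rad (angle between any of mug, tumbler's own z axis and vertical above 0.35 rad).
It fails at once if the frother presses on the mug with more than 15 N (contact force between frother and mug above 15 N).
It fails at once if the whisk is put into the tumbler (horizontal distance between frother and tumbler below 0.035 m and z of frother in the frame of tumbler below 0.085 m).
It also fails if it takes over 61 s, if anything falls off the work surface, if the arm or the gripper's body presses on something with over 40 N, if the wrist force passes 120 N, or if a joint passes its speed limit or range.

## Working session

There is one attempt and no reset: what is moved stays moved. The work goes in short steps, Python scripts to look and compute and a tool call to move; the robot and the scene stay as the last step left them, time stands still between calls to the robot, and variables do not carry over. Pictures are saved under pics/ and viewed, at most 10 in all, crops included, and the job is handed in when it is done.

```bash
ls; mkdir -p pics; python3 - <<'E'
from rig import arm
import cv2
for n in("side","top"):
    cv2.imwrite(f"pics/{n}0.png",arm.camera(n)); print(n,arm.camera_model(n))
print(arm.observe())
E
```

```text
pics
rig.py
side {'fx': 512.3243852232201, 'fy': 512.3243852232201, 'cx': 316.5206198229047, 'cy': 232.8333803258513, 'world_from_camera': array([[ 6.52001168e-01,  5.91815746e-01, -4.73971095e-01,
         3.89260678e+01],
       [-7.58003774e-01,  4.93908676e-01, -4.26009974e-01,
        -4.97699918e+02],
       [-1.80209746e-02,  6.37030880e-01,  7.70627603e-01,
         1.00286858e+03],
       [ 0.00000000e+00,  0.00000000e+00,  0.00000000e+00,
         1.00000000e+00]])}
top {'fx': 467.55814815221623, 'fy': 467.55814815221623, 'cx': 316.84974983112954, 'cy': 236.14422124663182, 'world_from_camera': array([[ 2.56405991e-02,  9.89180704e-01, -1.44444089e-01,
         4.29618532e+02],
       [-9.99562870e-01,  2.74961534e-02,  1.08642284e-02,
         1.74934427e+01],
       [ 1.47183419e-02,  1.44102383e-01,  9.89453321e-01,
         1.17388336e+03],
       [ 0.00000000e+00,  0.00000000e+00,  0.00000000e+00,
         1.00000000e+00]])}
{'time': 0.1, 'q': array([-78.83314687,  22.01209868,   0.93722564,  78.55507665,
        -0.36232077,  79.53779934,  -2.66461026]), 'qvel': array([ 0.01678952, -0.05257784, -0.02024833, -0.14122482,  0.05875519,
        0.02393969, -0.07083491]), 'effort': array([ 3.22880929e-03, -6.29128933e+01,  8.47722888e-01, -3.72754562e+01,
        1.69364439e-02,  1.05722368e-02, -3.37090825e-06]), 'eef_pos': array([159.17527762, 603.92302614, 230.36227786]), 'tcp_rot': array([-1.79897771e+02, -1.65962241e-04,  1.65233195e+02]), 'force': array([-0.3617336 , -0.02763996,  0.31220758]), 'moment': array([-0.04069207, -0.0426106 ,  0.0192829 ]), 'grip_force': 0.0, 'gripper_width': 85.56158180553398}
```

View pics/side0.png

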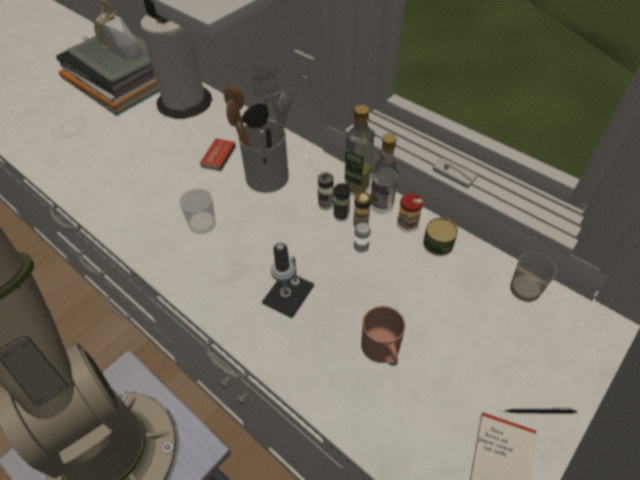

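View pics/top0.png

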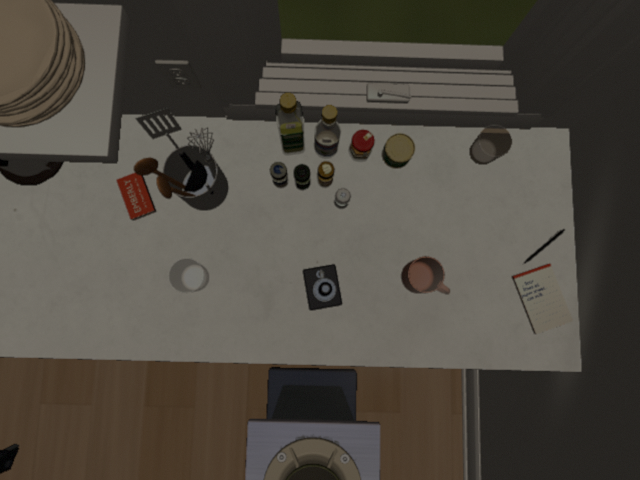

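The side view shows the frother handle near (281,255), its stand foot at (288,295), the mug at (383,333) and the tumbler at (199,211). In the top view the frother is at (324,289), the mug at (424,275), the tumbler at (190,277) and the salt shaker at (343,197). Next I zoom in for measuring.

```bash
python3 - <<'E'
import cv2,numpy as np
s=cv2.imread("pics/side0.png");t=cv2.imread("pics/top0.png")
c=lambda im,x,y:cv2.resize(im[y:y+75,x:x+100],(400,300),interpolation=cv2.INTER_CUBIC)
m=np.vstack([np.hstack([c(s,240,237),c(t,275,250)]),np.hstack([c(s,335,300),c(t,380,240)])])
cv2.imwrite("pics/m.png",np.clip(m*1.5,0,255).astype(np.uint8))
E
```

```text
(no output)
```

View pics/m.png

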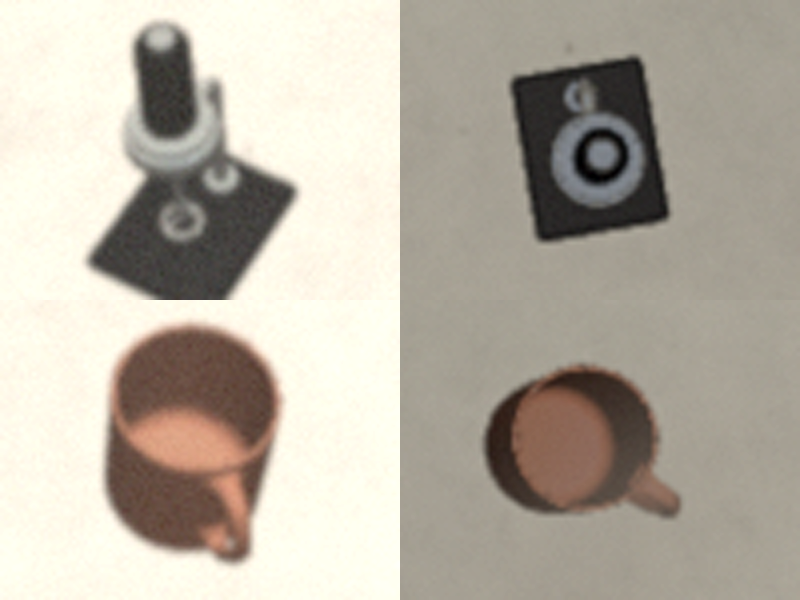

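```bash
cat > geo.py <<'E'
import numpy as np
from rig import arm
def ray(n,u,v):
    m=arm.camera_model(n);T=m["world_from_camera"]
    d=T[:3,:3]@np.array([(u-m["cx"])/m["fx"],-(v-m["cy"])/m["fy"],-1]);return T[:3,3],d/np.linalg.norm(d)
def plane(n,u,v,z):
    o,d=ray(n,u,v);return o+d*(z-o[2])/d[2]
def tri(a,b):
    (o,d),(p,e)=ray("side",*a),ray("top",*b)
    s=np.linalg.lstsq(np.c_[d,-e],p-o,rcond=None)[0];x,y=o+s[0]*d,p+s[1]*e
    return (x+y)/2,np.linalg.norm(x-y)
E
python3 - <<'E'
from geo import *
np.set_printoptions(precision=1,suppress=True)
C=lambda x,y,x0,y0:(x%400/4+x0,y%300/4+y0)
a,b=C(162,40,240,237),C(602,154,275,250)
print("frother top",tri(a,b),plane("side",*a,192),plane("top",*b,192))
print("ring",plane("top",*C(599,159,275,250),117),plane("side",*C(173,138,240,237),118))
for p in[(514,78),(638,58),(667,215),(540,241)]:print(plane("top",*C(*p,275,250),12))
a,b=C(196,399,335,300),C(585,438,380,240)
print("mug",tri(a,b),plane("side",*a,94),plane("top",*b,94),"handle",plane("top",*C(672,505,380,240),60))
print("salt",plane("top",343,192,78),"tumb",plane("top",189,275,93))
E
```

```text
frother top (array([464.1, -15.1, 188.4]), np.float64(2.469840090185471)) [463.2 -17.9 192. ] [463.  -14.2 192. ]
ring [462.7 -15.  117. ] [457.8 -23.7 118. ]
[514.6  35.7  12. ]
[529.1 -41.   12. ]
[432.8 -60.9  12. ]
[415.   16.8  12. ]
mug (array([ 505.9, -252.1,   87.8]), np.float64(2.162324888384586)) [ 503.6 -254.4   94. ] [ 504.6 -249.8   94. ] handle [ 468.6 -309.8   60. ]
salt [698.5 -54.6  78. ] tumb [489.  297.2  93. ]
```

The rows are not in the units I measure in: shifts go in units of 20 mm and turns go in units of 5 degrees. I convert before sending: -147 mm is -7.35, -35 mm is -1.75.

```bash
cat >> geo.py <<'E'
from scipy.spatial.transform import Rotation as R
def to(x,y,z):
    s=arm.observe();r=R.from_euler("xyz",s["tcp_rot"],degrees=True)
    d=np.array([x,y,z])-s["eef_pos"];print("tool delta",r.inv().apply(d).round(1),"dist",round(float(np.linalg.norm(d))),"q",s["q"].round(),"rot",s["tcp_rot"].round(2))
E
```

Call:
advance(rows=[{"trans":[-1.5,-0.85,0],"jaw":85},{"trans":[-3.1,-1.75,0],"jaw":85},{"trans":[-4.75,-2.7,0],"jaw":85},{"trans":[-6.4,-3.6,0],"jaw":85},{"trans":[-8.05,-4.55,0],"jaw":85},{"trans":[-9.7,-5.5,0],"jaw":85},{"trans":[-11.35,-6.4,0],"jaw":85},{"trans":[-13,-7.35,0],"jaw":85}])

```text
time: 0.77
eef_pos: [374.1, 394.3, 231.0]
tcp_rot: [-180.0, -0.0, 165.2]
force: [0.9, 0.4, 0.0]
gripper_width: 84.9
grip_force: 0.0
```

```bash
python3 -c "
from geo import *
to(463,-15.3,231)"
```

```text
tool delta [-1.903e+02 -3.734e+02  1.000e-01] dist 419 q [-58.  12.  10.  92.  -2.  77.  27.] rot [-1.7997e+02 -2.0000e-02  1.6524e+02]
```

Converted, -280 mm is -14, -245 mm is -12.25.

Call:
advance(rows=[{"trans":[-0.9,-1.75,0],"jaw":85},{"trans":[-1.8,-3.5,0],"jaw":85},{"trans":[-2.7,-5.25,0],"jaw":85},{"trans":[-3.6,-7,0],"jaw":85},{"trans":[-4.5,-8.75,0],"jaw":85},{"trans":[-5.35,-10.5,0],"jaw":85},{"trans":[-6.25,-12.25,0],"jaw":85},{"trans":[-7.1,-14,0],"jaw":85}])

```text
time: 1.43
eef_pos: [439.0, 86.9, 231.1]
tcp_rot: [180.0, -0.0, 165.2]
force: [1.4, 0.0, -0.3]
gripper_width: 85.1
grip_force: 0.0
```

```bash
python3 -c "
from geo import *
to(463,-15.3,231)"
```

```text
tool delta [-49.3 -92.7   0.1] dist 105 q [-40.  -1.  24. 106.   0.  75.  60.] rot [ 1.7999e+02 -2.0000e-02  1.6523e+02]
```

Call:
advance(rows=[{"trans":[-0.8,-1.55,0],"jaw":85},{"trans":[-1.6,-3.1,0],"jaw":85},{"trans":[-2.3,-4.35,0],"jaw":85},{"trans":[-2.45,-4.65,0],"jaw":85},{"trans":[-2.45,-4.65,0],"jaw":85},{"trans":[-2.45,-4.65,0],"jaw":85}])

```text
time: 1.93
eef_pos: [462.6, -12.8, 231.0]
tcp_rot: [-180.0, -0.0, 165.2]
force: [0.0, 1.1, -0.2]
gripper_width: 84.9
grip_force: 0.0
```

```bash
python3 - <<'E'
from geo import *
import cv2
to(463,-15.3,141)
s,t=arm.camera("side"),arm.camera("top")
c=lambda im,x,y:cv2.resize(im[y:y+150,x:x+100],(400,600),interpolation=cv2.INTER_CUBIC)
cv2.imwrite("pics/p1.png",np.clip(np.hstack([c(s,230,170),c(t,275,215)])*1.5,0,255).astype(np.uint8))
E
```

```text
tool delta [-1.1 -2.3 90. ] dist 90 q [-33.   1.  31. 104.  -1.  75.  74.] rot [-1.8000e+02 -5.0000e-02  1.6522e+02]
```

View pics/p1.png

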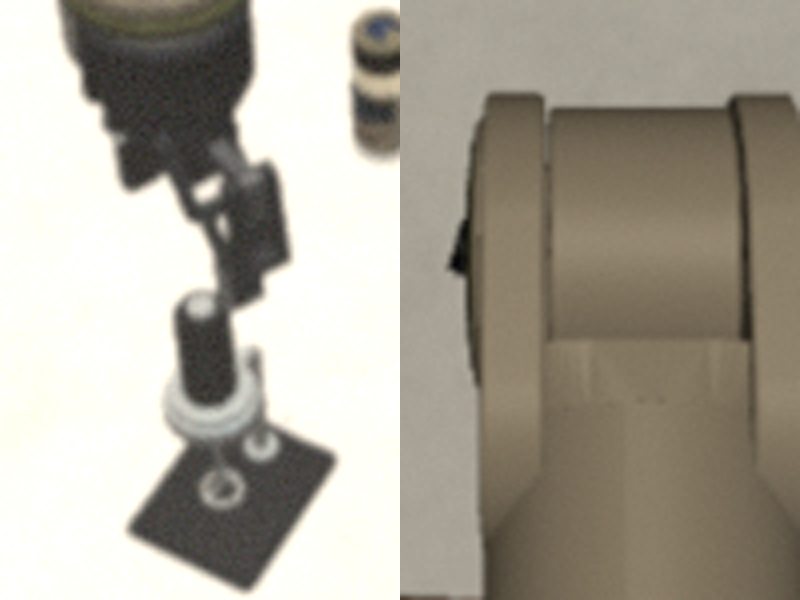

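The side crop shows the open gripper hanging over the undisturbed frother (handle top at crop (202,305)). The arm hides the top view. I'll correct laterally and descend.

Call:
advance(rows=[{"trans":[-0.05,-0.125,0.5],"jaw":85},{"trans":[-0.05,-0.125,1.5],"jaw":85},{"trans":[-0.05,-0.125,2.5],"jaw":85},{"trans":[-0.05,-0.125,3.5],"jaw":85},{"trans":[-0.05,-0.125,4.25],"jaw":85},{"trans":[-0.05,-0.125,4.5],"jaw":85},{"trans":[-0.05,-0.125,4.5],"jaw":85}])

```text
time: 2.62
eef_pos: [461.9, -15.5, 139.7]
tcp_rot: [-179.9, -0.2, 165.3]
force: [-0.3, 0.1, 0.4]
gripper_width: 84.9
grip_force: 0.0
```

Call:
advance(rows=[{"jaw":60},{"jaw":50},{"jaw":42},{"jaw":38},{"jaw":35},{"jaw":35},{"jaw":33},{"jaw":33}])

```text
time: 3.28
eef_pos: [463.4, -15.9, 141.5]
tcp_rot: [180.0, 0.0, 165.2]
force: [-0.2, 0.8, 0.9]
gripper_width: 32.9
grip_force: 0.4
```

Call:
advance(rows=[{"jaw":31},{"jaw":30},{"jaw":28},{"jaw":20},{"jaw":15},{"jaw":15},{"jaw":15}])

```text
time: 3.87
eef_pos: [463.4, -15.9, 141.6]
tcp_rot: [180.0, 0.0, 165.2]
force: [-1.7, 1.1, 5.3]
gripper_width: 28.9
grip_force: 58.7
```

```bash
python3 -c "
from geo import *
to(463,-15.3,141);print(arm.observe()['moment'])"
```

```text
tool delta [0.5 0.5 0.6] dist 1 q [-32.   6.  32. 111.  -4.  64.  77.] rot [1.7998e+02 2.0000e-02 1.6524e+02]
[ 0.26710129  0.32121214 -0.00827934]
```

Converted, -125 mm is -6.25, -120 mm is -6.

Call:
advance(rows=[{"trans":[0,0,-0.3],"jaw":15},{"trans":[0,0,-1],"jaw":15},{"trans":[0,0,-2],"jaw":15},{"trans":[0,0,-3],"jaw":15},{"trans":[0,0,-4],"jaw":15},{"trans":[0,0,-5],"jaw":15},{"trans":[0,0,-6],"jaw":15},{"trans":[0,0,-6.25],"jaw":15}])

```text
time: 4.53
eef_pos: [464.2, -16.6, 269.2]
tcp_rot: [179.9, 0.2, 165.2]
force: [0.4, -0.4, -1.8]
gripper_width: 28.5
grip_force: 59.2
```

```bash
python3 - <<'E'
from geo import *
import cv2
to(504.5,-252,266)
s=arm.camera("side")
cv2.imwrite("pics/p2.png",np.clip(cv2.resize(s[150:350,200:440],(720,600),interpolation=cv2.INTER_CUBIC)*1.5,0,255).astype(np.uint8))
E
```

```text
tool delta [ -99.2 -217.3    3.3] dist 239 q [-33.  -0.  32. 100.   0.  80.  74.] rot [179.93   0.19 165.19]
```

View pics/p2.png

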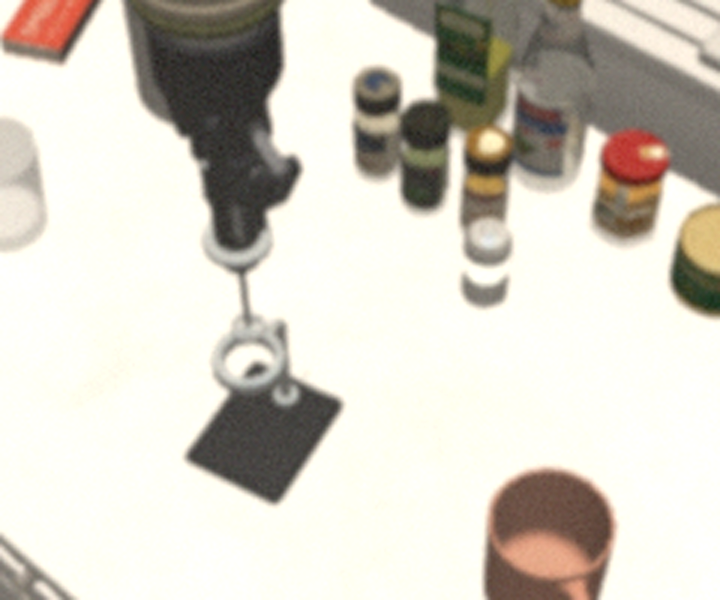

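The frother is held, with its whisk at crop (248,328) clear above the empty ring at (250,360). Everything else is undisturbed, so I move over the mug.

Converted, -8 mm is -0.4, -217 mm is -10.85.

Call:
advance(rows=[{"trans":[-0.4,-0.85,0],"jaw":15},{"trans":[-1.1,-2.4,0],"jaw":15},{"trans":[-1.9,-4.15,0],"jaw":15},{"trans":[-2.7,-5.9,0],"jaw":15},{"trans":[-3.5,-7.65,0],"jaw":15},{"trans":[-4.2,-9.2,0],"jaw":15},{"trans":[-4.7,-10.3,0],"jaw":15},{"trans":[-4.95,-10.85,0],"jaw":15}])

```text
time: 5.25
eef_pos: [502.1, -255.3, 264.6]
tcp_rot: [-179.9, -0.1, 165.0]
force: [0.0, 0.1, -1.9]
gripper_width: 28.5
grip_force: 59.4
```

Call:
advance(rows=[{"jaw":15},{"jaw":15}])

```text
time: 5.42
eef_pos: [502.8, -251.7, 264.8]
tcp_rot: [-180.0, -0.1, 165.1]
force: [-0.4, 0.2, -2.3]
gripper_width: 28.8
grip_force: 59.4
```

```bash
python3 - <<'E'
from geo import *
import cv2
to(504.5,-252,148)
s=arm.camera("side")
cv2.imwrite("pics/p3.png",np.clip(cv2.resize(s[200:400,280:520],(720,600),interpolation=cv2.INTER_CUBIC)*1.5,0,255).astype(np.uint8))
E
```

```text
tool delta [ -2.1   0.2 116.8] dist 117 q [-12.  16.  44.  87. -11.  82. 108.] rot [-1.7996e+02 -1.5000e-01  1.6511e+02]
```

View pics/p3.png

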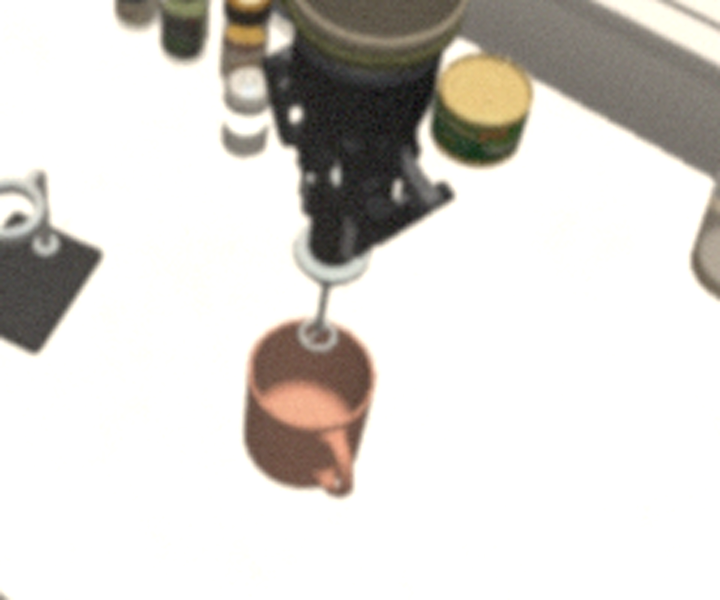

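The whisk at crop (318,336) hangs over the mug mouth, whose centre is near (311,377), as expected for its height. I dip now.

```bash
python3 -c "
from geo import *
print(plane('side',280+318/3,200+336/3,147))"
```

```text
[ 501.41760479 -255.23894769  147.        ]
```

Call:
advance(rows=[{"trans":[-0.1,0,0.3],"jaw":15},{"trans":[-0.1,0,1.1],"jaw":15},{"trans":[-0.1,0,2.1],"jaw":15},{"trans":[-0.1,0,3.1],"jaw":15},{"trans":[-0.1,0,4.1],"jaw":15},{"trans":[-0.1,0,5],"jaw":15},{"trans":[-0.1,0,5.5],"jaw":15},{"trans":[-0.1,0,5.75],"jaw":15}])

```text
time: 6.13
eef_pos: [505.1, -249.9, 149.5]
tcp_rot: [180.0, -0.1, 165.3]
force: [-0.9, -0.3, -0.6]
gripper_width: 29.0
grip_force: 59.3
```

Call:
advance(rows=[{"jaw":15},{"jaw":15},{"jaw":15},{"jaw":15},{"jaw":15},{"jaw":15},{"jaw":15},{"jaw":15}])

```text
time: 6.8
eef_pos: [505.6, -251.7, 151.4]
tcp_rot: [-180.0, 0.0, 165.2]
force: [0.2, 0.6, -0.3]
gripper_width: 28.5
grip_force: 59.4
```

```bash
python3 - <<'E'
from geo import *
import cv2
s=arm.camera("side")
cv2.imwrite("pics/p4.png",np.clip(cv2.resize(s[200:400,280:520],(720,600),interpolation=cv2.INTER_CUBIC)*1.5,0,255).astype(np.uint8))
E
```

```text
(no output)
```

View pics/p4.png

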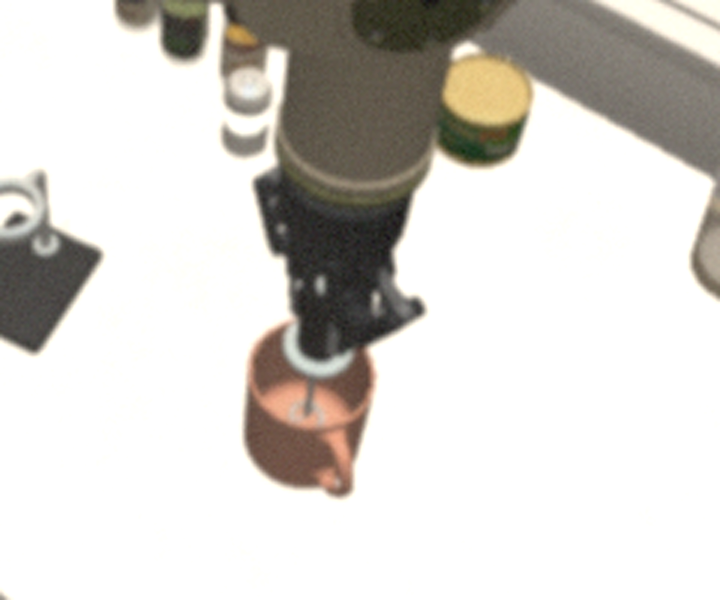

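The whisk is near the mug floor at crop (306,412), about 62 mm below the rim and centred, with no contact force. I hold a moment longer and lift out.

Converted, -116 mm is -5.8, -106 mm is -5.3.

Call:
advance(rows=[{"jaw":15},{"trans":[0,0,-0.3],"jaw":15},{"trans":[0,0,-1.1],"jaw":15},{"trans":[0,0,-2.1],"jaw":15},{"trans":[0,0,-3.2],"jaw":15},{"trans":[0,0,-4.3],"jaw":15},{"trans":[0,0,-5.3],"jaw":15},{"trans":[0,0,-5.8],"jaw":15}])

```text
time: 7.52
eef_pos: [506.1, -252.4, 270.4]
tcp_rot: [-180.0, 0.2, 165.2]
force: [1.2, -1.9, -1.0]
gripper_width: 28.7
grip_force: 59.4
```

Call:
advance(rows=[{"jaw":15},{"jaw":15},{"jaw":15}])

```text
time: 7.77
eef_pos: [505.1, -251.3, 265.9]
tcp_rot: [180.0, -0.1, 165.2]
force: [-0.4, -0.4, -2.2]
gripper_width: 28.6
grip_force: 59.4
```

```bash
python3 -c "
from geo import *
to(463.4,-15.9,268)"
```

```text
tool delta [100.3 217.   -1.8] dist 239 q [-12.  16.  44.  86. -12.  82. 108.] rot [ 1.7999e+02 -1.1000e-01  1.6524e+02]
```

Converted, 217 mm is 10.85, 206 mm is 10.3.

Call:
advance(rows=[{"trans":[0.4,0.85,-0.1],"jaw":15},{"trans":[1.1,2.4,-0.1],"jaw":15},{"trans":[1.9,4.15,-0.1],"jaw":15},{"trans":[2.7,5.9,-0.1],"jaw":15},{"trans":[3.5,7.65,-0.1],"jaw":15},{"trans":[4.2,9.2,-0.1],"jaw":15},{"trans":[4.75,10.3,-0.1],"jaw":15},{"trans":[5,10.85,-0.1],"jaw":15}])

```text
time: 8.43
eef_pos: [462.7, -12.0, 267.8]
tcp_rot: [-180.0, -0.2, 165.6]
force: [1.0, 0.1, -1.3]
gripper_width: 29.3
grip_force: 59.5
```

Call:
advance(rows=[{"jaw":15},{"jaw":15},{"jaw":15},{"jaw":15},{"jaw":15},{"jaw":15}])

```text
time: 8.93
eef_pos: [464.2, -17.3, 269.2]
tcp_rot: [-180.0, -0.0, 165.1]
force: [-0.0, 0.7, -1.1]
gripper_width: 28.8
grip_force: 59.5
```

```bash
python3 - <<'E'
from geo import *
import cv2
to(463.4,-15.9,141.6)
s=arm.camera("side")
cv2.imwrite("pics/p5.png",np.clip(cv2.resize(s[220:320,240:360],(720,600),interpolation=cv2.INTER_CUBIC)*1.5,0,255).astype(np.uint8))
E
```

```text
tool delta [  1.1   1.2 127.6] dist 128 q [-35.  -0.  34. 100.   0.  80.  74.] rot [-1.7998e+02 -1.0000e-02  1.6513e+02]
```

View pics/p5.png

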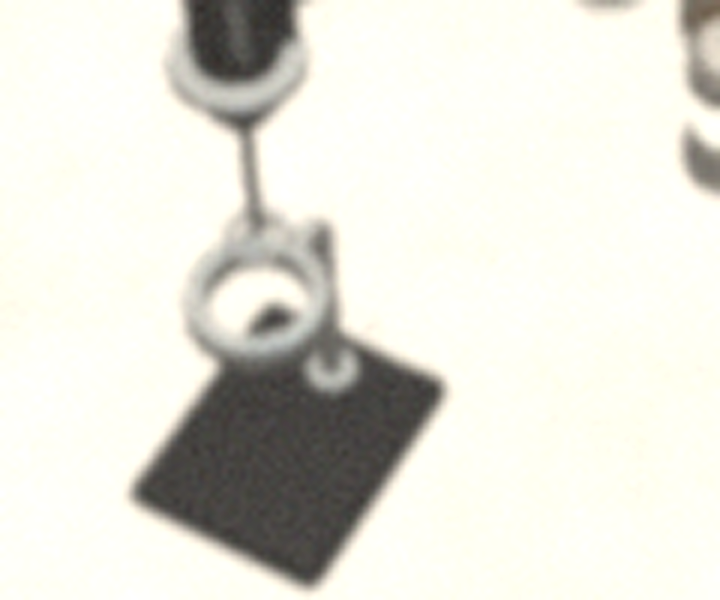

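The whisk at crop (257,225) hangs above the ring at (258,297), in line with the ring's axis. I lower it in two stages.

Converted, 5 mm is 0.25, 1 mm is 0.05.

Call:
advance(rows=[{"trans":[0.05,0.05,0.25],"jaw":15},{"trans":[0.05,0.05,0.75],"jaw":15},{"trans":[0.05,0.05,1.35],"jaw":15},{"trans":[0.05,0.05,2],"jaw":15},{"trans":[0.05,0.05,2.75],"jaw":15},{"trans":[0.05,0.05,3.5],"jaw":15},{"trans":[0.05,0.05,4.2],"jaw":15},{"trans":[0.05,0.05,4.6],"jaw":15}])

```text
time: 9.65
eef_pos: [462.2, -15.2, 174.9]
tcp_rot: [-179.9, -0.1, 165.2]
force: [-0.3, 0.1, -1.1]
gripper_width: 28.4
grip_force: 59.5
```

Call:
advance(rows=[{"jaw":15},{"jaw":15},{"jaw":15},{"jaw":15},{"jaw":15}])

```text
time: 10.07
eef_pos: [463.9, -15.1, 178.0]
tcp_rot: [180.0, 0.1, 165.2]
force: [-0.5, -0.4, -1.2]
gripper_width: 28.6
grip_force: 59.5
```

```bash
python3 -c "
from geo import *
to(463.4,-15.9,141.6)"
```

```text
tool delta [ 0.4 -0.9 36.4] dist 36 q [-35.   4.  34. 109.  -2.  68.  76.] rot [1.7996e+02 7.0000e-02 1.6523e+02]
```

Converted, 34 mm is 1.7, 33 mm is 1.65.

Call:
advance(rows=[{"trans":[0.02,-0.04,0.3],"jaw":15},{"trans":[0.02,-0.04,0.65],"jaw":15},{"trans":[0.02,-0.04,1],"jaw":15},{"trans":[0.02,-0.04,1.3],"jaw":15},{"trans":[0.02,-0.04,1.55],"jaw":15},{"trans":[0.02,-0.04,1.65],"jaw":15},{"trans":[0.02,-0.04,1.7],"jaw":15},{"trans":[0.02,-0.04,1.7],"jaw":15}])

```text
time: 10.73
eef_pos: [462.8, -15.9, 143.1]
tcp_rot: [-180.0, -0.0, 165.2]
force: [-0.4, 0.0, -1.2]
gripper_width: 28.6
grip_force: 59.5
```

Call:
advance(rows=[{"jaw":15},{"jaw":15},{"jaw":15},{"jaw":15}])

```text
time: 11.07
eef_pos: [463.0, -15.8, 143.5]
tcp_rot: [180.0, 0.0, 165.2]
force: [-1.0, -0.8, -1.9]
gripper_width: 28.6
grip_force: 59.5
```

```bash
python3 -c "
from geo import *
to(463.4,-15.9,141.6)"
```

```text
tool delta [-0.4  0.   1.9] dist 2 q [-34.   6.  34. 111.  -4.  64.  77.] rot [1.7999e+02 2.0000e-02 1.6523e+02]
```

Converted, 2 mm is 0.1, 1 mm is 0.05.

Call:
advance(rows=[{"trans":[0,0,0.05],"jaw":15},{"trans":[0,0,0.1],"jaw":15},{"trans":[0,0,0.1],"jaw":15},{"trans":[0,0,0.1],"jaw":15},{"trans":[0,0,0.1],"jaw":15}])

```text
time: 11.48
eef_pos: [463.0, -15.8, 141.6]
tcp_rot: [180.0, 0.0, 165.2]
force: [-1.6, 0.2, 4.9]
gripper_width: 28.6
grip_force: 59.8
```

Call:
advance(rows=[{"jaw":30},{"jaw":33},{"jaw":40},{"jaw":55},{"jaw":70},{"jaw":85},{"jaw":85},{"jaw":85}])

```text
time: 12.15
eef_pos: [462.8, -15.8, 141.3]
tcp_rot: [-180.0, -0.0, 165.2]
force: [-0.0, -1.4, 0.0]
gripper_width: 85.1
grip_force: 0.0
```

Seated (contact force on) and released. I retreat and check.

Converted, -120 mm is -6, -115 mm is -5.75.

Call:
advance(rows=[{"trans":[0,0,-0.5],"jaw":85},{"trans":[0,0,-1.75],"jaw":85},{"trans":[0,0,-3.25],"jaw":85},{"trans":[0,0,-4.75],"jaw":85},{"trans":[0,0,-5.75],"jaw":85},{"trans":[0,0,-6],"jaw":85},{"trans":[0,0,-6],"jaw":85},{"trans":[0,0,-6],"jaw":85}])

```text
time: 12.82
eef_pos: [462.7, -15.8, 261.1]
tcp_rot: [180.0, -0.0, 165.2]
force: [0.1, 0.3, -0.9]
gripper_width: 85.2
grip_force: 0.0
```

```bash
python3 - <<'E'
from geo import *
import cv2
s=arm.camera("side")
cv2.imwrite("pics/p6.png",np.clip(cv2.resize(s[180:380,200:440],(720,600),interpolation=cv2.INTER_CUBIC)*1.5,0,255).astype(np.uint8))
E
```

```text
(no output)
```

View pics/p6.png

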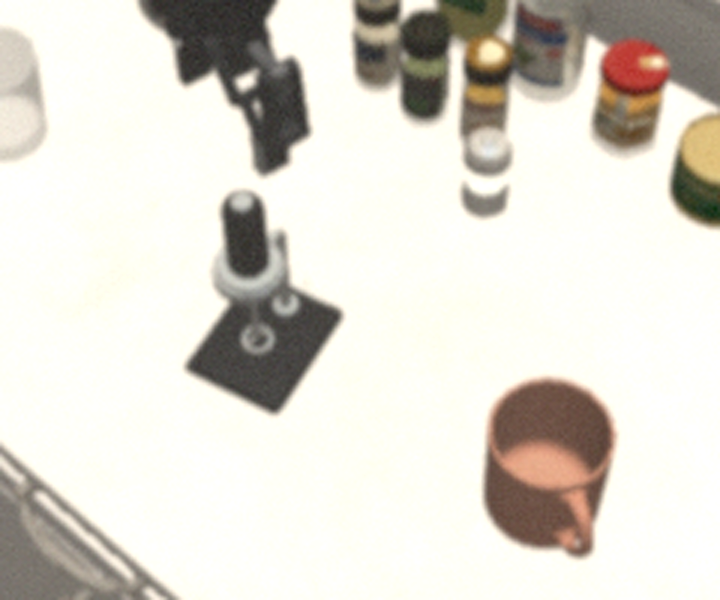

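The frother hangs upright in its ring: handle top at crop (243,200), collar at (250,272). The mug, tumbler and salt shaker are where they were, and the gripper is clear.

```bash
python3 -c "
from rig import arm
print(arm.sign_off())"
```

```text
the job is handed in; nothing more can be done
None
```

I dipped the frother about 62 mm into the mug for roughly a second, lowered it back into its stand and released it. The last picture shows it upright in the ring with the mug, tumbler and salt shaker in place, and the job is handed in; no verdict was shown.

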